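# Open the sprayer tank whose cap has an unknown thread hand

### The job

The round cap on the filler neck of the tray sprayer must come off for a refill, but nobody knows whether it has a left-hand or a right-hand thread: try turning it gently one way, and if it stops at once turn it the other way, until it has turned loose, then lift it straight off. The cap is brittle plastic, so grip it lightly, and leave the crate, bottle and carton alone. Finish while still holding the cap in the gripper, level and well clear (about 10 cm) above the neck.

Things in the scene. Friction and masses are not known exactly. Their poses are not given: they have to be found in the camera images.
- tank: White plastic sprayer tank, fixed. Origin on the bench straight below the middle of the filler neck, z up. It is 130 mm along x and 250 mm along y (y -185 to +65 mm); flat shoulder 120 mm high. On the shoulder, at y = -125 mm, a round grey pump housing (62 mm across, top 162 mm above the bench) with a black handle bar (90 mm along x, 20 mm wide, top 187 mm above the bench).
- neck_mouth (a point): Middle of the neck's top, 152 mm above the bench, inside the cap; axes like the tank's. Quick thread, left- or right-hand from case to case: the wrong way the cap stops hard after about 6 degrees; the right way it turns easily and stops at about 62 degrees (a sixth of a turn). There (52 to 70 degrees) it lifts straight off, and nowhere before. It does not climb while turning; play 1 to 2 mm.
- cap: Loose round grey ribbed cap, 53 mm across, 40 mm high, about 80 g, with a raised white bar (42 x 7 x 5 mm) on top along its x axis. Origin at the centre of its underside, z up. Screwed on, its underside is 12 mm above the tank's shoulder and its x axis within 3 degrees of the tank's x axis. It stays at the angle where it is let go and may be turned in several grips.
- cap_grip (a point): Middle of the cap's solid upper half, on its axis, 26 mm above its underside (158 mm above the bench when screwed on): the height to grip. Axes like the cap's. The cap cracks if pressed with more than about 60 N by each finger; 20 to 35 N is plenty. A trial turn of 15 to 20 degrees tells the hand; forced much farther against a stop, the grip slips or the force builds up.
- crate: Open blue plastic crate, 200 x 150 x 80 mm; origin at the centre of its underside. Not to be disturbed.
- bottle: Clear water bottle, 66 mm across, 200 mm high; origin at the centre of its underside. Not to be disturbed.
- carton: Cardboard carton, 120 x 90 x 60 mm; origin at the centre of its underside. Not to be disturbed.
Mind the look-alikes: they are no part of the job. Of the things like the cap, leave any that is green, pink or red; of the rest the smaller one is meant.

How it is judged:
By the outcome, as a careful person would: the job done as asked, in the order asked, and still so for the second after the job is handed in, while the arm keeps its last pose, push and grip.
It also fails if it takes over 45 s, if anything falls off the work surface, if the arm or the gripper's body presses on something with over 40 N, if the wrist force passes 120 N, or if a joint passes its speed limit or range.

### The arm

A 7-joint arm with a two-finger parallel gripper is mounted at the origin on the work surface. World frame = base frame: x ahead of the robot, y to its left, z up, the work surface at z = 0. Lengths are in m, angles in rad, forces in N, time in s.
With the tool pointing down it reaches from about 0.35 to 0.9 m from the base axis. Payload 19.9 kg.
Tool frame: the origin (TCP) lies at the very end of the fingers, on their centre line; the grasp point (between the pads) lies 19 mm behind it; z points along the fingers, y is the direction in which the jaws open and shut (so a half turn about z gives the same grasp; the last joint's range is limited). The gripper opens to 85 mm and grips with 20 to 120 N. Pads are 22 mm wide; open, the fingers measure 114 mm over their backs; the gripper's body (76 mm by 85 mm) begins 54 mm behind the grasp point. The pads swing forward as they close: fully open they stand 13 mm farther back than shut.
Start: joints at [-1.212, 0.417, -0.01, 1.614, 0.005, 1.111, -0.053], TCP at [0.244, 0.575, 0.231] pointing down, gripper open.
Joint ranges: [-2.81, 2.81], [-0.39, 2.02], [-1.27, 1.25], [0.06, 2.57], [-1.19, 4.33], [0.19, 2], [-2.82, 2.82]. Speed limits (rad/s): [1.89, 1.89, 2.39, 2.39, 3.01, 3.01, 3.01].

### API

Orientations are given as a rotation vector (axis times angle).
In Python, from plant import manip gives the robot as it stands.
- The arm moves only by the tool jog_arm, never from a script. Its argument "motion" is a list of rows, each a list of 2 entries, a list of its own where there are three numbers: the shift along the tool's x, y, z in cm, then the turn about the tool's z in rad. A call has 1 to 5 rows; each row is the pose to reach, as a shift and turn from the pose commanded when the call began, along the tool's axes at that moment; what a row does not reach only later rows make up. A row lasts 1/12 s, in which the tool goes at most 41.7 mm and 7.16 degrees, less where a joint would pass 70% of its speed; a pose out of reach is approached as far as the arm can. A call with a gripper value outside its range is refused whole. "jaw" is the finger opening in cm, from 0 to 8.54, set as the call begins (left out, the last holds). The fingers move at their own pace and stop on an object; "squeeze" is the grip in N (left out, the last holds). Time passes only in rows, so rows that repeat a pose let the fingers close. It gives the time, the measured TCP pose, the force and the opening at its end, in the units of the state.
- manip.get_obs(): the state, without advancing time (a new reading comes with each control period).
- manip.grab_frame(name): name is "scene" or "top" or "wrist"; returns a dict with "frame" (420x560x3 uint8, blue, green, red), "depth" (420x560 float32, m along the optical axis (not along the pixel's ray), 0 where there is no reading), "mtx" (3x3 intrinsics, pixels), "pose" (4x4, takes a point from camera to world coordinates); the wrist camera has in their place "tool_from_camera" (4x4, takes a point from camera to tool coordinates, whose origin is the TCP and whose axes are the flange's). Camera axes: x right, y down, z forward; pixel columns grow to the right and rows downward; lengths in m; the calibration is good to about 2 mm. The wrist camera is an equidistant fisheye: a pixel r from the principal point sees the ray r / f radians off the axis. A picture is of the moment at which its call begins: read the wrist's pose just before it.
- manip.close_job(): hands the job in, once; it reports no verdict.
The state is a dict: "t": time; "joint_pos": joint angles; "qvel": joint speeds; "tau": joint torques, N m; "eef_pos": TCP position; "ee_rot": TCP orientation; "force": force on the tool from outside, world axes, zero at the start; "moment": the same for the moment, N m; "gripper_width": finger opening in m.
Only numpy, scipy, OpenCV 4.12 (cv2) and the standard library are available. Lean on these libraries where they do the work, as an engineer would, in place of code of your own. Each camera call takes 0.05 s, during which the arm holds its last target.

## Working session

There is one attempt and no reset: what is moved stays moved. The work goes in short steps, Python scripts to look and compute and a tool call to move; the robot and the scene stay as the last step left them, time stands still between calls to the robot, and variables do not carry over. Pictures are saved under pics/ and viewed, and the job is handed in when it is done.

Besides the shell and the picture viewer there is one more tool, called after "Emit:" by a JSON object that holds its "api" and its "payload", one argument or row to a line. jog_arm: Moves the arm, as the interface text tells. Its arguments: {"type":"object","properties":{"motion":{"type":"array"},"jaw":{"type":"number"},"squeeze":{"type":"number"}},"required":["motion"]}

```bash
mkdir -p pics; ls
cat > h.py <<'E'
from plant import manip
import numpy as np, cv2, pickle
from scipy.spatial.transform import Rotation as R
E
python3 - <<'E'
from h import *
o=manip.get_obs()
print(o['t'],o['eef_pos'],o['ee_rot'],o['force'],o['gripper_width'])
for n in ['scene','top']:
    f=manip.grab_frame(n); pickle.dump(f,open(n+'.pkl','wb')); cv2.imwrite(f'pics/{n}0.png',f['frame']); print(f['mtx'],f['pose'])
E
```

```text
pics
0.0 [0.2437207  0.57513082 0.23066032] [-6.25343503e-01 -3.07858032e+00  1.94310783e-03] [-0.19439244  0.14489192 -0.38494266] 0.08541985892864788
[[381.74149295   0.         277.26370658]
 [  0.         381.74149295 207.21883309]
 [  0.           0.           1.        ]] [[-0.79643806  0.37643344 -0.47326978  1.1307642 ]
 [ 0.60466842  0.48550048 -0.63139954  0.78107687]
 [-0.0079072  -0.78904192 -0.61428847  0.87822931]
 [ 0.          0.          0.          1.        ]]
[[402.69294429   0.         282.75723301]
 [  0.         402.69294429 210.30911095]
 [  0.           0.           1.        ]] [[-1.19491062e-02 -9.98180027e-01  5.91088119e-02  4.53766028e-01]
 [-9.99928569e-01  1.19445414e-02 -4.30561446e-04  1.59337664e-02]
 [-2.76249817e-04 -5.91097345e-02 -9.98251453e-01  1.15401190e+00]
 [ 0.00000000e+00  0.00000000e+00  0.00000000e+00  1.00000000e+00]]
```

View pics/scene0.png

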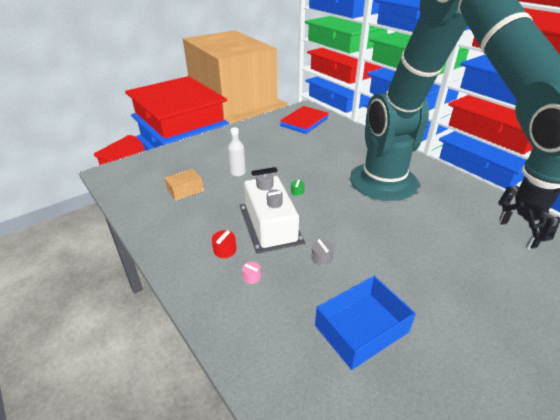

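View pics/top0.png

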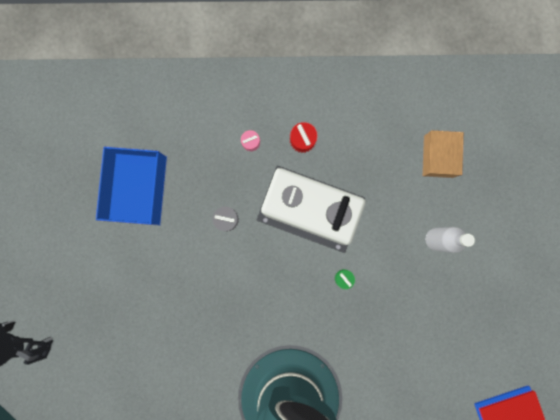

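Cap candidates in the top image are: grey on the tank (292,196), grey on the bench (227,219), green (345,279), pink (250,140) and red (303,137). The two grey ones are left. I'll measure them and enlarge a crop.

```bash
cat >> h.py <<'E'
def cloud(f):
    K=f['mtx'];d=f['depth'];v,u=np.mgrid[:d.shape[0],:d.shape[1]]
    P=np.stack([(u-K[0,2])/K[0,0]*d,(v-K[1,2])/K[1,1]*d,d],-1)
    return P@f['pose'][:3,:3].T+f['pose'][:3,3]
E
python3 - <<'E'
from h import *
f=pickle.load(open('top.pkl','rb'));W=cloud(f);im=f['frame']
cv2.imwrite('pics/crop0.png',cv2.resize(im[150:300,200:380],None,fx=4,fy=4,interpolation=cv2.INTER_CUBIC))
for n,(u,v) in dict(tank=(292,196),bench=(227,219),shoulder=(315,205),pump=(341,213)).items(): print(n,W[v,u], np.round(W[v-3:v+4,u-3:u+4,2].ravel()[::8],3))
z=W[...,2]
for n,(u,v),lo,hi in [('tank',(292,196),.160,.19),('bench',(227,219),.025,.08)]:
    m=np.zeros(z.shape,bool);m[v-22:v+23,u-22:u+23]=1
    m&=(z>lo)&(z<hi)
    p=W[m];c,r=cv2.minEnclosingCircle(p[:,:2].astype(np.float32));print(n,m.sum(),'median',np.median(p,0),'circ',c,r,'area diam',)
    # bar: white pixels
    b=m&(im.min(-1)>170); q=W[b]; rr=cv2.minAreaRect((q[:,:2]*1000).astype(np.float32));print(' bar',b.sum(),q.mean(0),rr, np.percentile(z[m],[5,50,95]))
    ang=0.5*np.arctan2(2*np.cov(q[:,:2].T)[0,1],np.cov(q[:,:2].T)[0,0]-np.cov(q[:,:2].T)[1,1]);print(' ang',np.degrees(ang))
# shoulder rect
m=(z>.108)&(z<.132);m[:150]=0;m[260:]=0;m[:,:240]=0;m[:,380:]=0
q=(W[m][:,:2]*1000).astype(np.float32);print('tank rect',cv2.minAreaRect(q), np.median(W[m][:,2]))
o=manip.get_obs();print(o['joint_pos'],R.from_rotvec(o['ee_rot']).as_matrix().round(4))
E
```

```text
tank [ 0.54625157 -0.00741308  0.17705744] [0.172 0.174 0.177 0.177 0.173 0.17  0.174]
bench [0.49669358 0.16728126 0.06005717] [0.053 0.056 0.059 0.06  0.057 0.058 0.047]
shoulder [ 0.52783236 -0.06783132  0.11799215] [0.119 0.123 0.122 0.118 0.123 0.12  0.12 ]
pump [ 0.50298763 -0.12478331  0.18464771] [0.183 0.188 0.187 0.185 0.189 0.185 0.159]
tank 358 median [ 0.54680264 -0.00728452  0.17241596] circ (0.5474615097045898, -0.006895438302308321) 0.026421507820487022 area diam
 bar 76 [ 0.54943305 -0.00528669  0.17446811] ((552.26708984375, -4.843008041381836), (40.65860366821289, 51.59305191040039), 22.57338523864746) [0.16890568 0.17241596 0.17729006]
 ang -31.329363881339717
bench 494 median [0.49737444 0.17435535 0.05209744] circ (0.49826985597610474, 0.176230326294899) 0.03426147252321243 area diam
 bar 78 [0.49917642 0.17515895 0.05708404] ((498.97918701171875, 175.12774658203125), (52.773582458496094, 10.818580627441406), 78.03006744384766) [0.0471938  0.05209744 0.05876926]
 ang 77.66971146907177
tank rect ((525.9102783203125, -62.738037109375), (249.66954040527344, 129.79917907714844), 69.0083236694336) 0.11940638458055153
[-1.21145835  0.41790738 -0.01029935  1.6140658   0.00468885  1.1106473
 -0.05297256] [[-9.207e-01  3.902e-01 -3.000e-04]
 [ 3.902e-01  9.207e-01 -1.000e-03]
 [-1.000e-04 -1.000e-03 -1.000e+00]]
```

View pics/crop0.png

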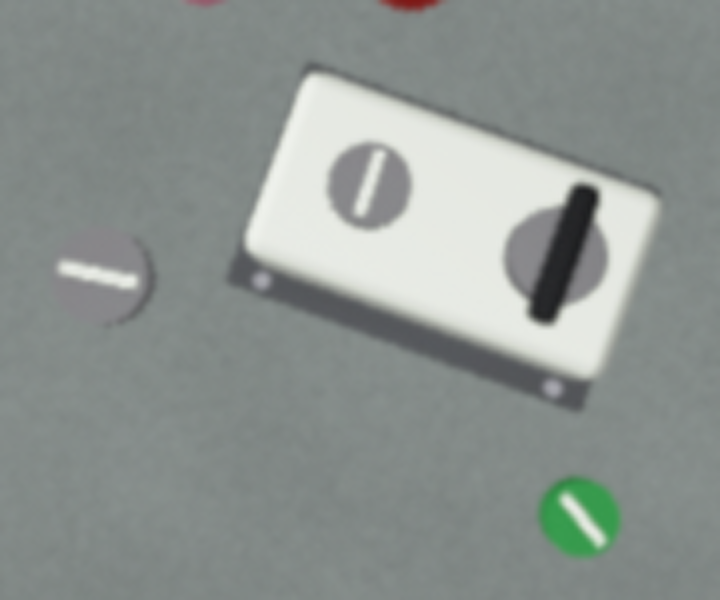

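The tank cap at (292,196) measures 53 mm across, while the grey bench one at (227,219) is about 68 mm. The crop confirms that the tank cap is the smaller grey one and sits on the neck, so that's the one meant. From the cap and tank fits, its centre is at about (0.547, -0.007). I'll move over it at the present height.

Emit:
{"api": "jog_arm", "payload": {
  "motion": [
    [[-50.7, -41.7, 0], 1.15],
    [[-50.7, -41.7, 0], 1.15],
    [[-50.7, -41.7, 0], 1.15],
    [[-50.7, -41.7, 0], 1.15],
    [[-50.7, -41.7, 0], 1.15]
  ],
  "jaw": 8.54,
  "squeeze": 28
}}

```text
t: 0.52
eef_pos: [0.3407, 0.3888, 0.2311]
ee_rot: [-1.55, -2.732, 0.0]
force: [1.2, 1.5, -0.9]
gripper_width: 0.0855
```

```bash
cat >> h.py <<'E'
def rel(tx,ty,tz,jawang):
    o=manip.get_obs();M=R.from_rotvec(o['ee_rot']).as_matrix()
    d=M.T@(np.array([tx,ty,tz])-o['eef_pos'])
    a=np.degrees(np.arctan2(M[1,1],M[0,1]));t=-(jawang-a)
    print('t',o['t'],'pos',o['eef_pos'].round(4),'jaw ang',a.round(2),'tilt',M[:,2].round(4),'j',np.round(o['joint_pos'],3),'F',np.round(o['force'],1),'M',np.round(o['moment'],2),'w',o['gripper_width'])
    print('delta cm',(d*100).round(2),'turn',np.radians(t).round(3))
E
python3 -c "
from h import *
rel(.5474,-.0068,.231,0)"
```

```text
t 0.5167 pos [0.3407 0.3888 0.2311] jaw ang 30.88 tilt [-4.e-04 -2.e-04 -1.e+00] j [-1.06   0.225  0.173  1.885 -0.045  1.035 -0.33 ] F [ 1.2  1.5 -0.9] M [0.03 0.02 0.04] w 0.0854748539097975
delta cm [-4.456e+01 -2.570e+00  1.000e-02] turn 0.539
```

Emit:
{"api": "jog_arm", "payload": {
  "motion": [
    [[-44.6, -2.6, 0], 0.54],
    [[-44.6, -2.6, 0], 0.54],
    [[-44.6, -2.6, 0], 0.54],
    [[-44.6, -2.6, 0], 0.54],
    [[-44.6, -2.6, 0], 0.54]
  ]
}}

```text
t: 0.93
eef_pos: [0.4382, 0.2047, 0.2313]
ee_rot: [-2.224, -2.218, -0.0]
force: [1.6, 0.9, -0.0]
gripper_width: 0.0859
```

```bash
python3 -c "
from h import *
rel(.5474,-.0068,.231,0)"
```

```text
t 0.9333 pos [0.4382 0.2047 0.2313] jaw ang -0.16 tilt [-0.e+00  2.e-04 -1.e+00] j [-0.843  0.168  0.381  1.966 -0.073  1.021 -0.431] F [ 1.6  0.9 -0. ] M [ 0.01 -0.1   0.01] w 0.08591362651973299
delta cm [-21.12  10.98   0.03] turn -0.003
```

Emit:
{"api": "jog_arm", "payload": {
  "motion": [
    [[-21.1, 11, 0], 0],
    [[-21.1, 11, 0], 0],
    [[-21.1, 11, 0], 0],
    [[-21.1, 11, 0], 0],
    [[-21.1, 11, 0], 0]
  ]
}}

```text
t: 1.35
eef_pos: [0.5355, 0.0205, 0.2313]
ee_rot: [-2.216, -2.227, -0.0]
force: [0.2, 0.6, -0.2]
gripper_width: 0.0855
```

Emit:
{"api": "jog_arm", "payload": {
  "motion": [
    [[-2.5, 1.3, 0], 0],
    [[-2.5, 1.3, 0], 0],
    [[-2.5, 1.3, 0], 0]
  ]
}}

```text
t: 1.6
eef_pos: [0.5483, -0.0041, 0.2309]
ee_rot: [2.219, 2.224, -0.002]
force: [0.3, 1.0, 0.1]
gripper_width: 0.0853
```

Run:
```python
from h import *
rel(.5474,-.0068,.231,0)
o=manip.get_obs()
f=manip.grab_frame('wrist');pickle.dump((f,o),open('w1.pkl','wb'));cv2.imwrite('pics/w1.png',f['frame']);print(f['mtx'],f['tool_from_camera'])
# expected pixel of cap top centre
M=R.from_rotvec(o['ee_rot']).as_matrix()
T=f['tool_from_camera'];K=f['mtx']
for P in [(.5474,-.0068,.177),(.5474,-.0068,.172)]:
    p=M.T@(np.array(P)-o['eef_pos']);c=T[:3,:3].T@(p-T[:3,3]);th=np.arctan2(np.hypot(c[0],c[1]),c[2]);ph=np.arctan2(c[1],c[0])
    print(K[0,2]+K[0,0]*th*np.cos(ph),K[1,2]+K[1,1]*th*np.sin(ph))
```

```text
t 1.6 pos [ 0.5483 -0.0041  0.2309] jaw ang 0.12 tilt [-7.e-04 -9.e-04 -1.e+00] j [-0.477  0.309  0.521  1.821 -0.174  1.058  0.112] F [0.3 1.  0.1] M [0.04 0.04 0.02] w 0.08527250973668671
delta cm [-0.27 -0.09 -0.01] turn 0.002
[[325.1922621    0.         277.96485512]
 [  0.         325.1922621  209.13149069]
 [  0.           0.           1.        ]] [[ 1.37883575e-04 -9.63101934e-01 -2.69136852e-01  6.87035595e-02]
 [ 9.99999910e-01  2.40865236e-04 -3.49614745e-04  8.35200518e-04]
 [ 4.01540349e-04 -2.69136780e-01  9.63101881e-01 -1.41949833e-01]
 [ 0.00000000e+00  0.00000000e+00  0.00000000e+00  1.00000000e+00]]
275.46553638169894 234.0918639582593
275.52985953924787 231.47501725877623
```

View pics/w1.png

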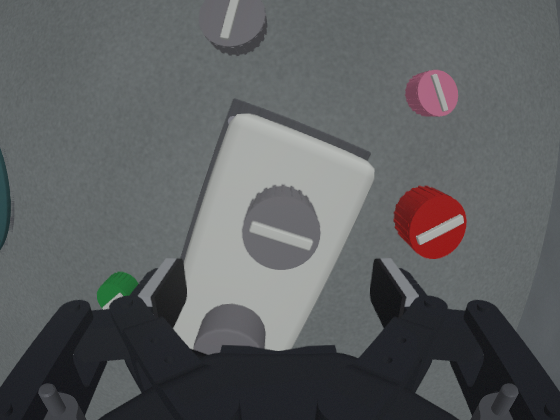

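The wrist picture shows the cap at about (281,231), between the pads (inner edges u≈185 and 373). The top camera predicted u≈275.5, so I'll refine the position with the wrist and scene cameras.

Run:
```python
from h import *
f,o=pickle.load(open('w1.pkl','rb'));im=f['frame'];d=f['depth'];K=f['mtx'];T=f['tool_from_camera']
M=R.from_rotvec(o['ee_rot']).as_matrix()
v,u=np.mgrid[:420,:560];x=(u-K[0,2])/K[0,0];y=(v-K[1,2])/K[1,1];th=np.hypot(x,y)+1e-9
c=np.stack([np.tan(th)*x/th*d,np.tan(th)*y/th*d,d],-1)
W=(c@T[:3,:3].T+T[:3,3])@M.T+o['eef_pos'];z=W[...,2]
m=(z>.165)&(z<.185)&(u>235)&(u<328)&(v>180)&(v<280)
p=W[m];print(m.sum(),np.median(p,0),cv2.minEnclosingCircle(p[:,:2].astype(np.float32)))
b=m&(im.min(-1)>150);q=W[b];print(b.sum(),q.mean(0),cv2.minAreaRect((q[:,:2]*1000).astype(np.float32)),u[b].mean(),v[b].mean())
m2=(z>.112)&(z<.128)&(u>170)&(u<390)&(v>100)&(v<345);q=(W[m2][:,:2]*1000).astype(np.float32);r=cv2.minAreaRect(q);print(r)
f=pickle.load(open('scene.pkl','rb'));W=cloud(f);z=W[...,2];v,u=np.mgrid[:420,:560]
m=(z>.168)&(z<.185)&(u>255)&(u<295)&(v>185)&(v<210);p=W[m];print('scene',m.sum(),np.median(p,0),cv2.minEnclosingCircle(p[:,:2].astype(np.float32)))
```

```text
4622 [ 0.55092985 -0.00641487  0.17151356] ((0.5508147478103638, -0.00883963517844677), 0.026488589122891426)
654 [ 0.55082051 -0.00801338  0.1760029 ] ((551.0584716796875, -8.569583892822266), (7.155580520629883, 41.23752212524414), 71.8834228515625) 280.677370030581 235.2782874617737
((533.0178833007812, -55.37245178222656), (227.68011474609375, 126.91858673095703), 68.90342712402344)
scene 118 [ 0.55345478 -0.00448523  0.17054786] ((0.5493277907371521, -0.0067288572899997234), 0.028092069551348686)
```

Emit:
{"api": "jog_arm", "payload": {
  "motion": [
    [[-0.35, 0.15, 0], 0],
    [[-0.35, 0.15, 3], 0],
    [[-0.35, 0.15, 4.5], 0],
    [[-0.35, 0.15, 4.5], 0]
  ]
}}

```text
t: 1.98
eef_pos: [0.548, -0.0048, 0.1837]
ee_rot: [-2.212, -2.227, 0.005]
force: [0.1, 1.1, -0.2]
gripper_width: 0.0855
```

```bash
python3 -c "
from h import *
rel(.5498,-.0076,.135,0)"
```

```text
t 1.9833 pos [ 0.548  -0.0048  0.1837] jaw ang 0.4 tilt [-4.1e-03 -3.0e-04 -1.0e+00] j [-0.455  0.367  0.504  1.865 -0.212  0.966  0.149] F [ 0.1  1.1 -0.2] M [ 0.    0.02 -0.02] w 0.08550330415406417
delta cm [-0.28  0.2   4.87] turn 0.007
```

Emit:
{"api": "jog_arm", "payload": {
  "motion": [
    [[-0.2, 0.15, 0], 0],
    [[-0.2, 0.15, 0], 0]
  ]
}}

```text
t: 2.15
eef_pos: [0.5518, -0.0079, 0.1875]
ee_rot: [2.215, 2.227, 0.001]
force: [1.0, -0.4, 0.4]
gripper_width: 0.0857
```

```bash
python3 -c "
from h import *
rel(.5498,-.0076,.135,0)"
```

```text
t 2.15 pos [ 0.5518 -0.0079  0.1875] jaw ang 0.32 tilt [ 0.0013 -0.     -1.    ] j [-0.451  0.367  0.506  1.857 -0.212  0.97   0.154] F [ 1.  -0.4  0.4] M [-0.01 -0.02  0.01] w 0.08569850751476567
delta cm [ 0.03 -0.21  5.25] turn 0.006
```

Emit:
{"api": "jog_arm", "payload": {
  "motion": [
    [[0, -0.15, 2], 0],
    [[0, -0.15, 3.5], 0],
    [[0, -0.15, 5], 0],
    [[0, -0.15, 5], 0],
    [[0, -0.15, 5], 0]
  ]
}}

```text
t: 2.57
eef_pos: [0.55, -0.008, 0.1371]
ee_rot: [2.216, 2.227, 0.0]
force: [0.3, -0.5, 1.2]
gripper_width: 0.0856
```

```bash
python3 -c "
from h import *
rel(.5498,-.0076,.135,0)
f=manip.grab_frame('wrist');cv2.imwrite('pics/w2.png',f['frame'])"
```

```text
t 2.5667 pos [ 0.55   -0.008   0.1371] jaw ang 0.29 tilt [ 3.e-04 -1.e-04 -1.e+00] j [-0.426  0.432  0.481  1.9   -0.256  0.87   0.189] F [ 0.3 -0.5  1.2] M [ 0.03 -0.03 -0.04] w 0.08563597891437368
delta cm [ 0.04 -0.02  0.21] turn 0.005
```

View pics/w2.png

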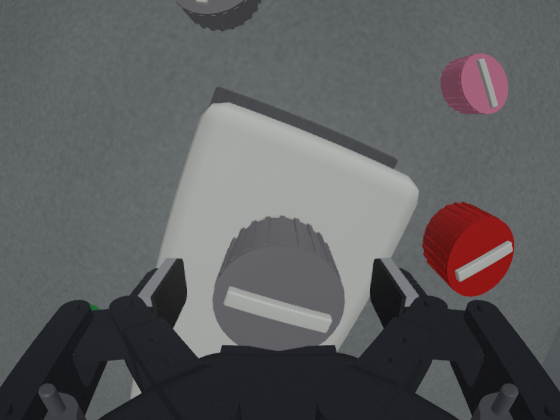

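The cap is centred between the pads (its edges at u≈214 and 344 have their middle at 279, the same as the pads). I'll close gently.

Emit:
{"api": "jog_arm", "payload": {
  "motion": [
    [[0, 0, 0.1], 0],
    [[0, 0, 0.1], 0],
    [[0, 0, 0.1], 0],
    [[0, 0, 0.1], 0],
    [[0, 0, 0.1], 0]
  ],
  "jaw": 4.5,
  "squeeze": 28
}}

```text
t: 3.03
eef_pos: [0.55, -0.008, 0.1362]
ee_rot: [2.216, 2.227, 0.001]
force: [-3.0, 0.3, 7.3]
gripper_width: 0.0515
```

```bash
python3 -c "
from h import *
rel(.5498,-.0076,.135,0)"
```

```text
t 3.0333 pos [ 0.55   -0.008   0.1362] jaw ang 0.28 tilt [ 1.e-03  3.e-04 -1.e+00] j [-0.426  0.433  0.481  1.901 -0.258  0.867  0.19 ] F [-3.   0.3  7.3] M [0.08 0.52 0.05] w 0.051532111817879526
delta cm [ 0.04 -0.02  0.12] turn 0.005
```

Gripped with low side forces. Next is a gentle trial turn of about 12° clockwise from above.

Emit:
{"api": "jog_arm", "payload": {
  "motion": [
    [[0, 0, 0], 0.06],
    [[0, 0, 0], 0.11],
    [[0, 0, 0], 0.16],
    [[0, 0, 0], 0.21],
    [[0, 0, 0], 0.21]
  ]
}}

```text
t: 3.45
eef_pos: [0.5505, -0.0078, 0.1362]
ee_rot: [2.438, 1.979, 0.002]
force: [1.9, 1.0, 6.5]
gripper_width: 0.0513
```

```bash
python3 -c "
from h import *
rel(.5498,-.0076,.135,0)
f=manip.grab_frame('wrist');cv2.imwrite('pics/w3.png',f['frame'])"
```

```text
t 3.45 pos [ 0.5505 -0.0078  0.1362] jaw ang -11.86 tilt [ 0.0018 -0.     -1.    ] j [-0.464  0.442  0.53   1.902 -0.287  0.871  0.004] F [1.9 1.  6.5] M [ 0.08 -0.33  0.45] w 0.05129018030515188
delta cm [ 0.   -0.07  0.11] turn -0.207
```

View pics/w3.png

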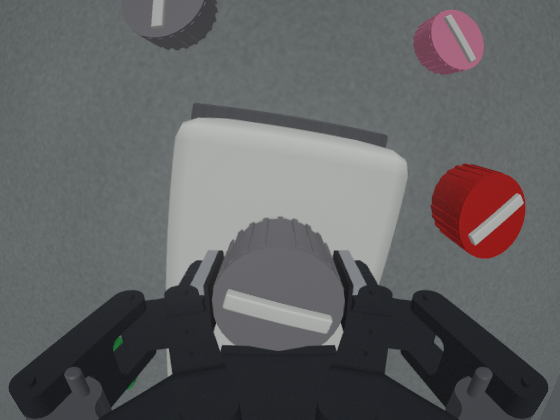

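The bar kept its place in the gripper view (226,299)–(330,324) while the tank turned, so the cap moved about 12° with the tool. The torque is only 0.45 Nm. I'll go on a little to be sure.

Emit:
{"api": "jog_arm", "payload": {
  "motion": [
    [[0, 0, 0], 0.06],
    [[0, 0, 0], 0.12],
    [[0, 0, 0], 0.17],
    [[0, 0, 0], 0.17]
  ]
}}

```text
t: 3.83
eef_pos: [0.5506, -0.0076, 0.136]
ee_rot: [2.596, 1.767, 0.003]
force: [3.0, 2.2, 5.7]
gripper_width: 0.0509
```

```bash
python3 -c "
from h import *
rel(.5498,-.0076,.135,0)
f=manip.grab_frame('wrist');cv2.imwrite('pics/w4.png',f['frame'])"
```

```text
t 3.8333 pos [ 0.5506 -0.0076  0.136 ] jaw ang -21.53 tilt [ 1.9e-03  1.0e-04 -1.0e+00] j [-0.494  0.45   0.569  1.903 -0.311  0.874 -0.144] F [3.  2.2 5.7] M [ 0.35 -0.74  0.54] w 0.05092017007862578
delta cm [-0.03 -0.07  0.1 ] turn -0.376
```

View pics/w4.png

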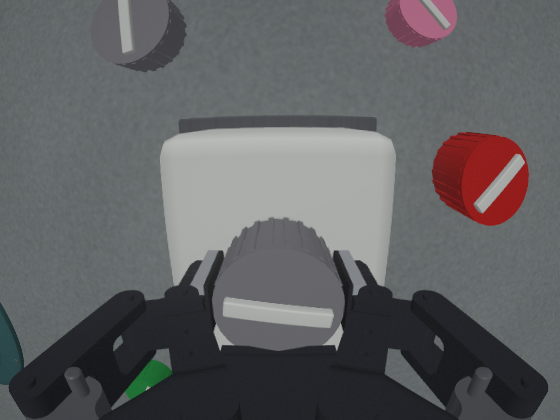

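The bar now lies flatter, (223,306)–(332,320), so there may be some slip. I'll measure the bar's world angle in each frame.

```bash
cat >> h.py <<'E'
def bar(im,o,K,T,z0=.177,save=None):
    M=R.from_rotvec(o['ee_rot']).as_matrix() if not isinstance(o,tuple) else R.from_rotvec(o[1]).as_matrix()
    pos=o['eef_pos'] if not isinstance(o,tuple) else np.array(o[0])
    v,u=np.mgrid[:420,:560]
    m=(im.min(-1)>185)&(u>215)&(u<345)&(v>225)&(v<345)
    n,l,s,c=cv2.connectedComponentsWithStats(m.astype(np.uint8))
    k=1+np.argmin([np.hypot(*(cc-[279,315])) if ss[4]>150 else 1e9 for ss,cc in zip(s[1:],c[1:])])
    m=l==k
    x=(u[m]-K[0,2])/K[0,0];y=(v[m]-K[1,2])/K[1,1];th=np.hypot(x,y)
    c=np.stack([np.sin(th)*x/th,np.sin(th)*y/th,np.cos(th)],-1)@T[:3,:3].T@M.T
    O=M@T[:3,3]+pos
    q=(O+c*((z0-O[2])/c[:,2])[:,None])[:,:2]
    C=np.cov(q.T);a=np.degrees(.5*np.arctan2(2*C[0,1],C[0,0]-C[1,1]))
    j=np.degrees(np.arctan2(M[1,1],M[0,1]))
    print('bar n',m.sum(),'centre',q.mean(0).round(4),'ang',a.round(2),'jaw',j.round(2),'rel',(a-j).round(2))
E
python3 - <<'E'
from h import *
f,o=pickle.load(open('w1.pkl','rb'));K=f['mtx'];T=f['tool_from_camera']
for n,p,r in [('w2',(.55,-.008,.1371),(2.216,2.227,0)),('w3',(.5505,-.0078,.1362),(2.438,1.979,.002)),('w4',(.5506,-.0076,.136),(2.596,1.767,.003))]:
    bar(cv2.imread(f'pics/{n}.png'),(p,r),K,T)
E
```

```text
Traceback (most recent call last):
  File "h.py", line 20, in bar
    k=1+np.argmin([np.hypot(*(cc-[279,315])) if ss[4]>150 else 1e9 for ss,cc in zip(s[1:],c[1:])])
        ~~~~~~~~~^^^^^^^^^^^^^^^^^^^^^^^^^^^^^^^^^^^^^^^^^^^^^^^^^^^^^^^^^^^^^^^^^^^^^^^^^^^^^^^^^
ValueError: attempt to get argmin of an empty sequence
```

```bash
sed -i 's/im.min(-1)>185/im.min(-1)>150/' h.py
python3 - <<'E'
from h import *
f,o=pickle.load(open('w1.pkl','rb'));K=f['mtx'];T=f['tool_from_camera']
for n,p,r in [('w2',(.55,-.008,.1371),(2.216,2.227,0)),('w3',(.5505,-.0078,.1362),(2.438,1.979,.002)),('w4',(.5506,-.0076,.136),(2.596,1.767,.003))]:
    bar(cv2.imread(f'pics/{n}.png'),(p,r),K,T)
E
```

```text
bar n 1954 centre [ 0.5507 -0.0067] ang -18.59 jaw 0.28 rel -18.88
bar n 2032 centre [ 0.5511 -0.0068] ang -29.3 jaw -11.87 rel -17.43
bar n 2064 centre [ 0.5513 -0.0071] ang -29.45 jaw -21.52 rel -7.93
```

The cap stopped dead at -29.4° (from -18.6°) and then slipped in the grip, so clockwise is the wrong way. I'll turn counter-clockwise.

Emit:
{"api": "jog_arm", "payload": {
  "motion": [
    [[0, 0, 0], -0.08],
    [[0, 0, 0], -0.16],
    [[0, 0, 0], -0.24],
    [[0, 0, 0], -0.32],
    [[0, 0, 0], -0.4]
  ]
}}

```text
t: 4.3
eef_pos: [0.55, -0.008, 0.136]
ee_rot: [2.186, 2.255, 0.001]
force: [-0.8, 0.1, 7.4]
gripper_width: 0.0513
```

```bash
cat > look.py <<'E'
import sys
from h import *
rel(.5498,-.0076,.135,0);o=manip.get_obs()
f=manip.grab_frame('wrist');cv2.imwrite(f'pics/{sys.argv[1]}.png',f['frame']);bar(f['frame'],o,f['mtx'],f['tool_from_camera'])
E
python3 look.py w5
```

```text
t 4.3 pos [ 0.55  -0.008  0.136] jaw ang 1.78 tilt [ 9.e-04  2.e-04 -1.e+00] j [-0.421  0.432  0.474  1.901 -0.254  0.866  0.213] F [-0.8  0.1  7.4] M [ 0.1   0.12 -0.03] w 0.05127254442290657
delta cm [ 0.04 -0.02  0.1 ] turn 0.031
bar n 2067 centre [ 0.5506 -0.0072] ang -6.38 jaw 1.78 rel -8.16
```

The bar is at -6.4° with almost no torque, so it turns freely this way. I'll go on.

Emit:
{"api": "jog_arm", "payload": {
  "motion": [
    [[0, 0, 0], -0.08],
    [[0, 0, 0], -0.16],
    [[0, 0, 0], -0.24],
    [[0, 0, 0], -0.32],
    [[0, 0, 0], -0.4]
  ]
}}

```text
t: 4.77
eef_pos: [0.55, -0.0081, 0.136]
ee_rot: [1.695, 2.645, 0.001]
force: [-0.4, 0.3, 6.5]
gripper_width: 0.051
```

```bash
python3 look.py w6
```

```text
t 4.7667 pos [ 0.55   -0.0081  0.136 ] jaw ang 24.7 tilt [ 9.e-04  1.e-04 -1.e+00] j [-0.349  0.419  0.383  1.899 -0.202  0.86   0.567] F [-0.4  0.3  6.5] M [ 0.03  0.26 -0.05] w 0.05099683070877179
delta cm [0.05 0.   0.1 ] turn 0.431
bar n 2035 centre [ 0.5506 -0.0073] ang 16.47 jaw 24.7 rel -8.22
```

Emit:
{"api": "jog_arm", "payload": {
  "motion": [
    [[0, 0, 0], -0.08],
    [[0, 0, 0], -0.16],
    [[0, 0, 0], -0.24],
    [[0, 0, 0], -0.32],
    [[0, 0, 0], -0.4]
  ]
}}

```text
t: 5.23
eef_pos: [0.5499, -0.0081, 0.136]
ee_rot: [1.136, 2.929, 0.0]
force: [-7.3, 2.0, 12.9]
gripper_width: 0.0516
```

Emit:
{"api": "jog_arm", "payload": {
  "motion": [
    [[0, 0, 0], -0.04],
    [[0, 0, 0], -0.04]
  ]
}}

```text
t: 5.4
eef_pos: [0.5494, -0.0079, 0.1359]
ee_rot: [-1.078, -2.95, -0.001]
force: [-6.2, 3.1, 12.7]
gripper_width: 0.0512
```

```bash
python3 look.py w7
```

```text
t 5.4 pos [ 0.5494 -0.0079  0.1359] jaw ang 49.85 tilt [-5.e-04  6.e-04 -1.e+00] j [-0.271  0.408  0.285  1.897 -0.149  0.857  0.959] F [-6.2  3.1 12.7] M [ 0.49  1.34 -0.17] w 0.051152021944998995
delta cm [-0.02  0.05  0.09] turn 0.87
bar n 1613 centre [ 0.5507 -0.0077] ang 41.87 jaw 49.85 rel -7.98
```

View pics/w7.png

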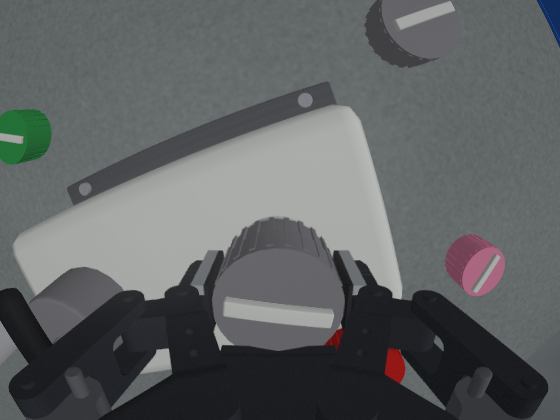

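The bar is now at 41.9°, about 60–63° from the start and inside the lift-off window. The grip hasn't slipped (bar to jaw is still -8°). I'll lift gently.

Emit:
{"api": "jog_arm", "payload": {
  "motion": [
    [[0, 0, -0.2], 0],
    [[0, 0, -0.5], 0],
    [[0, 0, -0.8], 0],
    [[0, 0, -0.8], 0]
  ]
}}

```text
t: 5.78
eef_pos: [0.55, -0.0081, 0.1441]
ee_rot: [1.085, 2.947, 0.0]
force: [0.2, 0.1, -1.1]
gripper_width: 0.0514
```

```bash
python3 look.py w8
```

```text
t 5.7833 pos [ 0.55   -0.0081  0.1441] jaw ang 49.59 tilt [ 1.e-03 -2.e-04 -1.e+00] j [-0.275  0.397  0.289  1.891 -0.144  0.873  0.951] F [ 0.2  0.1 -1.1] M [ 0.   -0.02 -0.02] w 0.05138239142891619
delta cm [0.05 0.02 0.91] turn 0.866
bar n 1615 centre [ 0.5556 -0.0115] ang 41.61 jaw 49.59 rel -7.98
```

Only about 1 N downward force (the cap's weight) and no resistance, so the cap is off. I'll lift it straight up.

Emit:
{"api": "jog_arm", "payload": {
  "motion": [
    [[0, 0, -1.5], 0],
    [[0, 0, -3.5], 0],
    [[0, 0, -5.5], 0],
    [[0, 0, -7.5], 0],
    [[0, 0, -9], 0]
  ]
}}

```text
t: 6.25
eef_pos: [0.5501, -0.0081, 0.235]
ee_rot: [1.085, 2.947, 0.001]
force: [0.7, 0.7, -1.0]
gripper_width: 0.0511
```

Emit:
{"api": "jog_arm", "payload": {
  "motion": [
    [[0, 0, -1], 0],
    [[0, 0, -1.9], 0],
    [[0, 0, -1.9], 0],
    [[0, 0, -1.9], 0],
    [[0, 0, -1.9], 0]
  ]
}}

```text
t: 6.67
eef_pos: [0.5493, -0.008, 0.2514]
ee_rot: [-1.085, -2.947, 0.001]
force: [0.5, -0.5, -1.4]
gripper_width: 0.0513
```

```bash
python3 look.py w9
python3 - <<'E'
from h import *
ims=[]
f=manip.grab_frame('scene');im=f['frame']
cv2.imwrite('pics/s9.png',cv2.resize(im[80:300,180:400],None,fx=2.7,fy=2.7))
W=cloud(f);print(W[150:215:6,275,:].round(3))
f=manip.grab_frame('top');cv2.imwrite('pics/t9.png',f['frame'])
E
```

```text
t 6.6667 pos [ 0.5493 -0.008   0.2514] jaw ang 49.56 tilt [-1.2e-03 -2.0e-04 -1.0e+00] j [-0.303  0.27   0.313  1.789 -0.092  1.097  0.908] F [ 0.5 -0.5 -1.4] M [ 0.05  0.02 -0.05] w 0.051341269641898016
delta cm [-0.02  0.07 11.64] turn 0.865
bar n 1966 centre [ 0.609  -0.0583] ang 41.06 jaw 49.56 rel -8.5
[[ 0.57   0.025  0.348]
 [ 0.587  0.047  0.345]
 [ 0.585  0.045  0.325]
 [ 0.582  0.04   0.301]
 [ 0.571  0.025  0.269]
 [ 0.455 -0.132  0.117]
 [ 0.481 -0.098  0.121]
 [ 0.498 -0.075  0.116]
 [ 0.546 -0.011  0.15 ]
 [ 0.559  0.007  0.142]
 [ 0.562  0.01   0.121]]
```

View pics/s9.png

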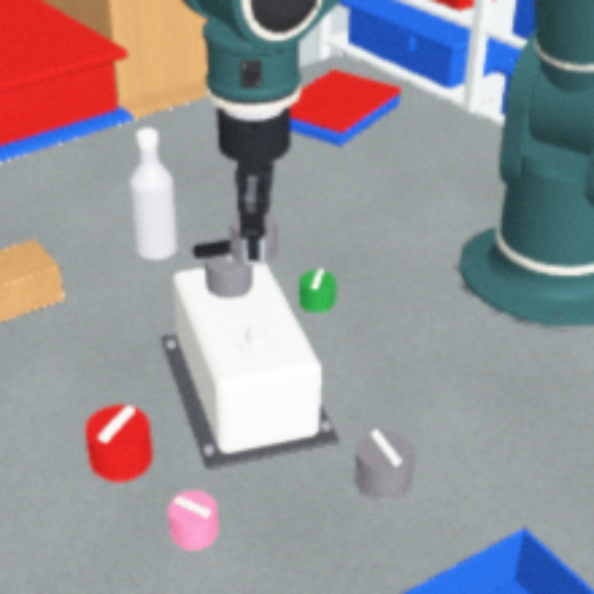

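View pics/w9.png

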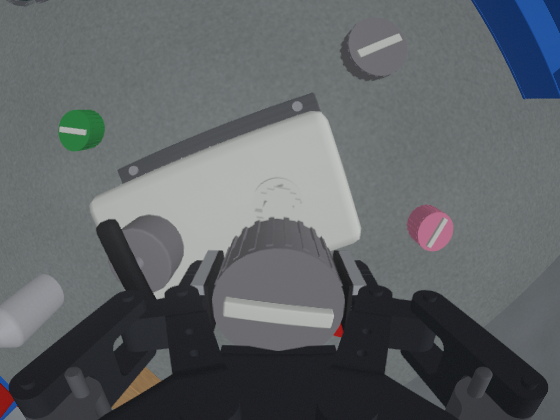

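View pics/t9.png

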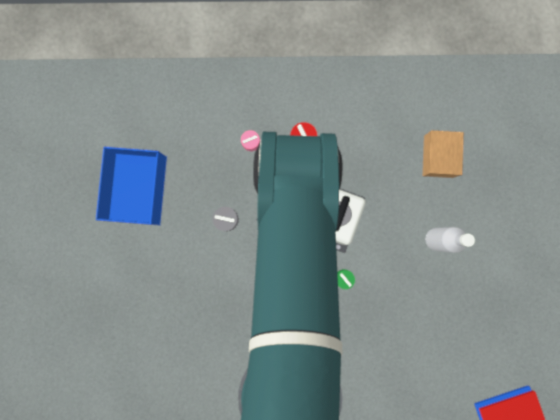

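The neck is bare at wrist pixel (278,195). The cap sits level and unslipped in the gripper, with its underside about 9.5 cm above the neck top. Crate, bottle and carton are where they were, so I'm handing in.

```bash
python3 -c "
from h import *
print(manip.close_job())"
```

```text
the job is handed in; nothing more can be done
None
```

The cap is off. I handed the job in with it held in the gripper, level, its underside about 9.5 cm above the top of the neck; the arm's clock read about 7 s.

- **Which cap:** I took the smaller grey one on the tank, measured at 53 mm across. The grey one on the bench is about 68 mm.
- **Finding the hand:** I gripped at 28 N and tried clockwise first. The cap stopped after about 11°, not the stated 6°. I turned the tool about 10° past that, and the grip slipped on the cap with torque at only about 0.5 Nm.
- **Loosening:** Counter-clockwise it turned freely. I stopped about 60° from where it started, and it lifted off without resistance.
- **Last checks:** The wrist force showed only about the cap's weight (1.4 N) and the tool was vertical to within about 0.1°. The cap had not slipped in the grip during the lift. The neck was bare, and crate, bottle and carton looked unmoved in the top picture.
- **Disagreements:** The cameras differed by 2–3 mm on the cap's position, so I used a value in between. The gripper read 51 mm open on a 53 mm cap; I did not find out why, but a firm hold with no slip suggests a sensor offset.

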